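# Teach the sorting bench by pointing: brass hub, yellow bin, confirm

## Task

Show the sorting bench where the odd part goes: point at the brass hub with the fingertips straight over it, a couple of centimetres above and not touching, and stay there for two seconds; then in the same way point for two seconds at the yellow bin, over its middle and just above its rim. Then press the green button fully down to confirm, let it come back up and draw clear. Do not touch the hubs or the bins, do not press the red button, and leave the tools on the bench where they are.

Things in the scene. Friction and masses are not known exactly. Their poses are not given: they have to be found in the camera images.
- plate: grey painted inspection plate, fixed to the bench, 80 mm (x) by 360 mm (y), 15 mm thick. The four hubs stand on it in a row along its y, 80 mm apart. Origin at the centre of its underside.
- hub_brass: The brass (yellow metal) hub, the only one of the four; any of the four places in the row. turned flanged hub standing on the inspection plate: flange 60 mm diameter, 12 mm thick, with a boss 38 mm diameter on it, 38 mm tall overall, about 300 g, dark bore mark on top. Origin at the centre of its underside, z up.
- hub_brass_top (a point): centre of the top face of the brass hub, 53 mm above the bench
- hub_steel1: Steel (grey metal) hub, not to be pointed at. turned flanged hub standing on the inspection plate: flange 60 mm diameter, 12 mm thick, with a boss 38 mm diameter on it, 38 mm tall overall, about 300 g, dark bore mark on top. Origin at the centre of its underside, z up.
- hub_steel2: Steel (grey metal) hub, not to be pointed at. turned flanged hub standing on the inspection plate: flange 60 mm diameter, 12 mm thick, with a boss 38 mm diameter on it, 38 mm tall overall, about 300 g, dark bore mark on top. Origin at the centre of its underside, z up.
- hub_steel3: Steel (grey metal) hub, not to be pointed at. turned flanged hub standing on the inspection plate: flange 60 mm diameter, 12 mm thick, with a boss 38 mm diameter on it, 38 mm tall overall, about 300 g, dark bore mark on top. Origin at the centre of its underside, z up.
- bin_yellow: The yellow bin, in any of three places in a row beyond the plate. open plastic bin, 110 mm (x) by 130 mm (y), 60 mm tall, about 122 by 138 mm over its rim, 4 mm walls, loose, about 0.5 kg, empty. Origin at the centre of its underside, z up.
- bin_yellow_mouth (a point): centre of the yellow bin's mouth, level with its rim, 60 mm above the bench
- bin_blue: Blue bin. open plastic bin, 110 mm (x) by 130 mm (y), 60 mm tall, about 122 by 138 mm over its rim, 4 mm walls, loose, about 0.5 kg, empty. Origin at the centre of its underside, z up.
- bin_red: Red bin. open plastic bin, 110 mm (x) by 130 mm (y), 60 mm tall, about 122 by 138 mm over its rim, 4 mm walls, loose, about 0.5 kg, empty. Origin at the centre of its underside, z up.
- green (a joint): travel of the green push button in m: 0 up, 0.006 fully down (about 5 N); springs back when let go. Pressed straight down.
- green_top (a point): centre of the top of the green button's cap, 36 mm diameter, 22 mm above the bench when up and 16 mm when fully down; fixed grey housing 52 mm diameter, 12 mm high; to the left or to the right of the plate
- red (a joint): travel of the red (cancel) push button in m, 0 up, 0.006 fully down; must not be pressed
- red_top (a point): centre of the top of the red button's cap, same make as the green one, on the other side of the plate
- file: hand file with a round wooden handle, about 260 mm long, lying on the bench; origin near its middle, on the underside, x along it
- wrench: steel wrench lying on the bench, x along it
- brush: bench brush lying on the bench, x along it
- can: standing can, 56 mm diameter, 150 mm tall; origin at the centre of its underside
Things that resemble listed ones, but are neither listed nor needed, are in the scene too. What is shaped like the bin_blue but turquoise is not meant.

How it is judged:
By the outcome, as a careful person would: the job done as asked, in the order asked, and still so for the second after the job is handed in, with the robot touching nothing.
It also fails if it takes over 59 s, if anything falls off the work surface, if the arm or the gripper's body presses on something with over 40 N, if the wrist force passes 120 N, or if a joint passes its speed limit or range.

## Robot

A 7-joint arm with a two-finger parallel gripper is mounted at the origin on the work surface. World frame = base frame: x ahead of the robot, y to its left, z up, the work surface at z = 0. Lengths are in m, angles in rad, forces in N, time in s.
With the tool pointing down it reaches from about 0.425 to 0.925 m from the base axis. Payload 6.8 kg.
Tool frame: the origin (TCP) lies between the finger pads, 19 mm behind the fingertips; this is the grasp point; z points along the fingers, y is the line along which they close (so a half turn about z gives the same grasp; the last joint's range is limited). The gripper opens to 85 mm and grips with 20 to 120 N. Pads are 22 mm wide; open, the fingers measure 114 mm over their backs; the gripper's body (76 mm by 85 mm) begins 54 mm behind the grasp point. The pads swing forward as they close: fully open they stand 13 mm farther back than shut.
Start: joints at [1.083, 0.477, 0.022, 1.555, -0.011, 1.109, -0.083], TCP at [0.25, -0.627, 0.25] pointing down, gripper open.
Joint ranges: [-2.96, 2.96], [-0.34, 2.1], [-1.41, 1.46], [0.24, 2.44], [-1.37, 4.51], [0.17, 1.92], [-2.96, 2.96]. Speed limits (rad/s): [2.39, 2.39, 3.14, 3.14, 3.14, 3.14, 3.14].

## Interface

Orientations are given as a unit quaternion [w, x, y, z].
In Python, from station import bot gives the robot as it stands.
- The arm moves only by the tool send_rows, never from a script. Its arguments are lists of equal length, an entry for each row: "slide": the shift along the tool's x, y, z in mm, a list of three; "roll": the turn about the tool's z in degrees; "claw": the opening, from 0 (shut) to 1 (fully open). A call has exactly 8 rows; each row is the pose to reach, as a shift and turn from the pose commanded when the call began, along the tool's axes at that moment; what a row does not reach only later rows make up. A row lasts 1/12 s, in which the tool goes at most 41.7 mm and 7.16 degrees, less where a joint would pass 70% of its speed; a pose out of reach is approached as far as the arm can. A call with a gripper value outside its range is refused whole. The fingers move at their own pace and stop on an object; "force" is the grip in N (left out, the last holds). Time passes only in rows, so rows that repeat a pose let the fingers close, or fill a call up. It gives the time, the measured TCP pose, the force, the opening and the grip force at its end, in the units of the state.
- bot.get_obs(): the state, without advancing time (a new reading comes with each control period).
- bot.read_camera(name): name is "scene" or "top" or "wrist"; returns the picture (384x512x3 uint8, red, green, blue); there is no depth.
- bot.camera_model(name): a dict with "camera_matrix" (3x3 intrinsics, pixels), "D" ([k1, k2, p1, p2, k3] as OpenCV has them; the pictures are not rectified), "camera_from_world" (4x4, takes a point from world to camera coordinates). Camera axes: x right, y down, z forward; pixel columns grow to the right and rows downward; lengths in m; the calibration is good to about 2 mm. A picture is of the moment at which its call begins: read the wrist's pose just before it. camera_model takes no time and is no camera call; for the wrist camera it gives the pose at the moment of the call.
- bot.hand_in(): hands the job in; it is judged then, once.
The state is a dict: "t": time; "q": joint angles; "joint_vel": joint speeds; "joint_torque": joint torques, N m; "eef_pos": TCP position; "tool_rot": TCP orientation; "contact_force": force on the tool from outside, world axes, zero at the start; "torque": the same for the moment, N m; "gripper_width": opening from 0.0 (shut) to 1.0 (fully open); "grasp_force": force on a finger pad.
Only numpy, scipy, OpenCV 4.12 (cv2) and the standard library are available. Lean on these libraries where they do the work, as an engineer would, in place of code of your own. Each camera call takes 0.05 s, during which the arm holds its last target. There are 200 camera calls.

## Working session

There is one attempt and no reset: what is moved stays moved. The work goes in short steps, Python scripts to look and compute and a tool call to move; the robot and the scene stay as the last step left them, time stands still between calls to the robot, and variables do not carry over. Pictures are saved under pics/ and viewed, at most 10 in all, crops included, and the job is handed in when it is done.

Besides the shell and the picture viewer there is one more tool, called after ">>>" by a JSON object that holds its "method" and its "body", one argument or row to a line. send_rows: Moves the arm, as the interface text tells. Its arguments: {"type":"object","properties":{"slide":{"type":"array","items":{"type":"array","items":{"type":"number"}}},"roll":{"type":"array","items":{"type":"number"}},"claw":{"type":"array","items":{"type":"number"}},"force":{"type":"number"}},"required":["slide","roll","claw"]}

```bash
mkdir -p pics; python3 - <<'E'
from station import bot
import cv2,numpy as np
o=bot.get_obs();print(o)
for n in("scene","top"):
    cv2.imwrite(f"pics/{n}0.png",bot.read_camera(n)[:,:,::-1])
    m=bot.camera_model(n);print(n,np.round(m["camera_matrix"],1).tolist(),m["D"],np.round(m["camera_from_world"],3).tolist())
E
```

```text
{'t': 0.0, 'q': array([ 1.08289618,  0.47777108,  0.02234231,  1.5564592 , -0.01151152,
        1.10928452, -0.08313957]), 'joint_vel': array([ 0.00013359,  0.00018881, -0.00048764, -0.0003727 ,  0.00297962,
       -0.00190936,  0.00059961]), 'joint_torque': array([-6.36540717e-04, -5.96446824e+01,  1.60786439e+00, -2.81201541e+01,
        1.24084018e-02,  9.14200995e-03,  8.80572884e-06]), 'eef_pos': array([ 0.25002949, -0.62638519,  0.24904191]), 'tool_rot': array([-8.67163280e-04,  9.82025112e-01,  1.88748178e-01, -2.29535801e-04]), 'contact_force': array([ 0.3801725 ,  0.2787981 , -0.41320989]), 'torque': array([ 0.00746059, -0.02944785, -0.00475189]), 'grasp_force': 0.0, 'gripper_width': 1.0024401338486564}
scene [[370.5, 0.0, 255.1], [0.0, 370.5, 190.5], [0.0, 0.0, 1.0]] [-0.04110845  0.          0.          0.          0.        ] [[0.748, 0.664, -0.008, -0.361], [0.525, -0.598, -0.606, -0.2], [-0.407, 0.449, -0.796, 1.402], [0.0, 0.0, 0.0, 1.0]]
top [[454.4, 0.0, 260.9], [0.0, 454.4, 187.5], [0.0, 0.0, 1.0]] [0.03837257 0.         0.         0.         0.        ] [[0.033, -0.999, -0.005, -0.008], [-0.976, -0.032, -0.214, 0.45], [0.214, 0.012, -0.977, 1.793], [0.0, 0.0, 0.0, 1.0]]
```

View pics/top0.png

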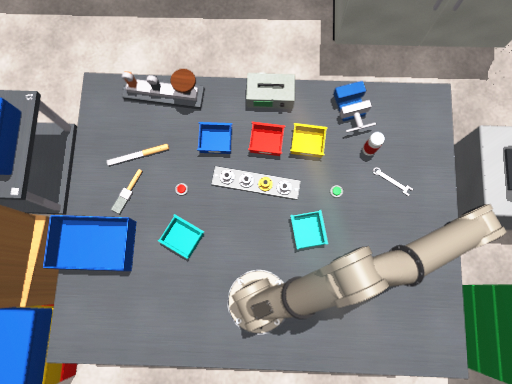

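View pics/scene0.png

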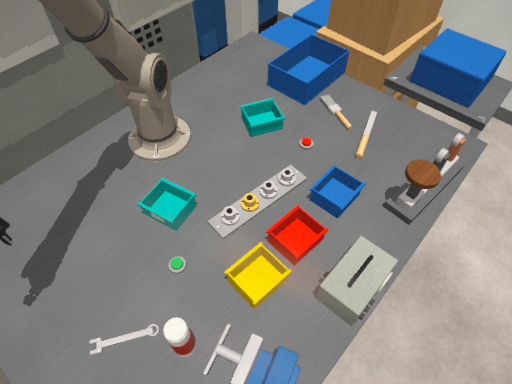

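Top view: brass hub (265,184), yellow bin (309,140), green button (336,191). Scene view: the same things at (250,201), (258,275) and (177,265). Next I'll zoom in for precise pixels.

```bash
python3 - <<'E'
import cv2,numpy as np
t=cv2.imread("pics/top0.png");s=cv2.imread("pics/scene0.png")
def c(i,x,y,w,h,k):return cv2.resize(i[y:y+h,x:x+w],None,fx=k,fy=k,interpolation=cv2.INTER_CUBIC)
# top crop 200..360 x 110..210 ; scene crop 160..320 x 180..310, 5x/4x
cv2.imwrite("pics/tc.png",c(t,205,115,150,90,5));cv2.imwrite("pics/sc.png",c(s,160,180,150,120,5))
E
```

```text
(no output)
```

View pics/tc.png

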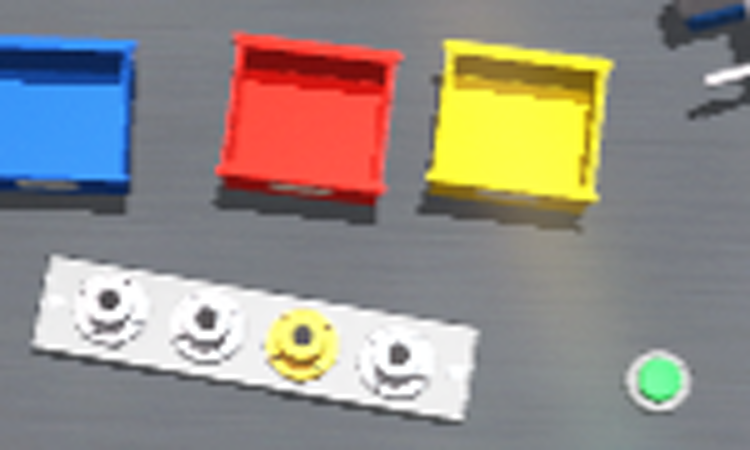

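View pics/sc.png

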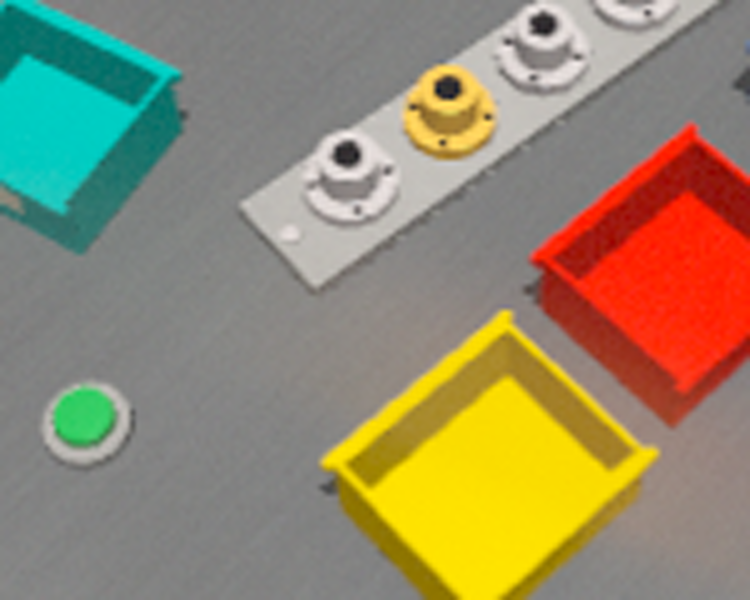

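Top crop (origin 205,115, 5x): bore of the brass hub (302,336), yellow rim corners (447,41), (610,62), (597,201) and (428,182), green cap (660,379). Scene crop (origin 160,180, 5x): bore (448,89), rim corners (505,315), (656,455) and (327,464), green cap (84,415).

```bash
cat > h.py <<'E'
from station import bot
import cv2,numpy as np
def ray(n,p,m=None):
    m=m or bot.camera_model(n);T=np.array(m["camera_from_world"]);R,t=T[:3,:3],T[:3,3]
    u=cv2.undistortPoints(np.array([[p]],float),np.array(m["camera_matrix"]),np.array(m["D"]))[0,0]
    d=R.T@[*u,1];return -R.T@t,d/np.linalg.norm(d)
def tri(rays):
    A=sum(np.eye(3)-np.outer(d,d) for c,d in rays);b=sum((np.eye(3)-np.outer(d,d))@c for c,d in rays)
    return np.linalg.solve(A,b)
def plane(r,z):return r[0]+r[1]*(z-r[0][2])/r[1][2]
E
python3 - <<'E'
from h import *
np.set_printoptions(precision=4,suppress=True)
f=lambda p,x,y:((p[0]+.5)/5-.5+x,(p[1]+.5)/5-.5+y)
P={"brass":((302,336),(448,89),.053),"c1":((428,182),(505,315),.06),"c2":((447,41),(656,455),.06),"c3":((597,201),(327,464),.06),"green":((660,379),(84,415),.022),
"h4":((399,354),(347,154),.053),"h2":((207,318),(543,24),.053)}
for k,(a,b,z) in P.items():
    r=[ray("top",f(a,205,115)),ray("scene",f(b,160,180))]
    print(k,tri(r),plane(r[0],z)[:2],plane(r[1],z)[:2])
print("c4",plane(ray("top",f((610,62),205,115)),.06))
m=bot.camera_model("top");s=bot.camera_model("scene")
for n,p in(("red",(181,189)),("can",(376,140))):print(n,plane(ray("top",p),.022 if n=="red" else .15))
o=bot.get_obs();from scipy.spatial.transform import Rotation as R
print(R.from_quat(o["tool_rot"],scalar_first=True).as_matrix())
E
```

```text
brass [ 0.4715 -0.011   0.0543] [ 0.473  -0.0093] [ 0.4698 -0.012 ]
c1 [ 0.6045 -0.1098  0.0559] [ 0.6041 -0.1084] [ 0.6052 -0.1129]
c2 [ 0.7249 -0.123   0.0612] [ 0.7265 -0.1217] [ 0.7237 -0.1239]
c3 [ 0.5928 -0.2463  0.0595] [ 0.5923 -0.2467] [ 0.5932 -0.2459]
green [ 0.4531 -0.305   0.0214] [ 0.4535 -0.3037] [ 0.4527 -0.3063]
h4 [ 0.4589 -0.0894  0.0562] [ 0.4606 -0.0882] [ 0.4565 -0.0894]
h2 [0.4835 0.0666 0.0561] [0.4855 0.0683] [0.481  0.0668]
c4 [ 0.7123 -0.2568  0.06  ]
red [0.4386 0.3347 0.022 ]
can [ 0.6315 -0.4367  0.15  ]
[[ 0.9287  0.3708 -0.0007]
 [ 0.3708 -0.9287  0.0015]
 [-0.0001 -0.0016 -1.    ]]
```

Positions: brass (0.4715,-0.0107), bin (0.6585,-0.184), green (0.453,-0.305). Triangulated heights agree with the text. I'll shut the claw and travel high.

>>> {"method": "send_rows", "body": {
  "slide": [
    [20,-14,0],
    [60,-41,0],
    [105,-71,0],
    [150,-102,0],
    [195,-132,0],
    [235,-160,0],
    [265,-180,0],
    [280,-190,0]
  ],
  "roll": [0,0,0,0,0,0,0,0],
  "claw": [0.5,0,0,0,0,0,0,0],
  "force": 20
}}

```text
t: 0.77
eef_pos: [0.4278, -0.3632, 0.2498]
tool_rot: [-0.0, 0.982, 0.189, -0.0]
contact_force: [-0.0, -0.6, 0.1]
gripper_width: 0.001
grasp_force: 0.0
```

>>> {"method": "send_rows", "body": {
  "slide": [
    [10,-18,0],
    [35,-65,0],
    [62,-120,0],
    [90,-175,0],
    [115,-225,0],
    [137,-268,0],
    [150,-293,0],
    [154,-300,0]
  ],
  "roll": [0,0,0,0,0,0,0,0],
  "claw": [0,0,0,0,0,0,0,0]
}}

```text
t: 1.43
eef_pos: [0.4561, -0.0524, 0.25]
tool_rot: [0.0, 0.982, 0.189, -0.0]
contact_force: [0.6, -0.0, 0.0]
gripper_width: -0.006
grasp_force: 0.0
```

```bash
python3 - <<'E'
from h import *
for i in range(3):
    o=bot.get_obs();m=bot.camera_model("wrist");im=bot.read_camera("wrist")
print(o["t"],o["eef_pos"],o["tool_rot"],o["gripper_width"],o["joint_vel"])
np.save("w1.npy",m,allow_pickle=True)
cv2.imwrite("pics/w1.png",im[:,:,::-1])
# projected prediction of brass top, tip
T=np.array(m["camera_from_world"])
for P in([.4715,-.0107,.053],o["eef_pos"]+[0,0,-.019]):
    print(cv2.projectPoints(np.array([P]),cv2.Rodrigues(T[:3,:3])[0],T[:3,3],np.array(m["camera_matrix"]),np.array(m["D"]))[0].ravel())
E
```

```text
1.5333 [ 0.45708446 -0.04708883  0.25025165] [-1.08441922e-03  9.80994050e-01  1.94033791e-01  6.20483709e-04] -0.0028943865166458503 [ 0.05903684  0.00878133  0.10659207 -0.00269754  0.0379579   0.00772867
  0.09146855]
[225.70820646 146.85674849]
[251.29099161 242.20886533]
```

View pics/w1.png

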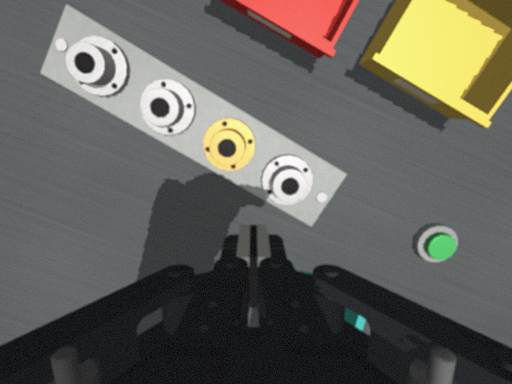

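The wrist picture shows the brass bore at (227,148), where I predicted (226,147), and the green cap at (441,247). I'll refine both with the wrist ray and compute the next shifts.

```bash
python3 - <<'E'
from h import *
m=np.load("w1.npy",allow_pickle=True).item()
b=plane(ray("",(227,148),m),.053);g=plane(ray("",(441,247),m),.022);print(b,g)
c=np.array([.25,-.627,.25]);R=np.array([[.9287,.3708,0],[.3708,-.9287,0],[0,0,-1]])
cmd=c+R@np.array([.434,-.490,0]);print(cmd,bot.get_obs()["eef_pos"])
B=np.array([*((b[:2]+[.4715,-.0107])/2),.092]);G=np.array([*((g[:2]+[.4531,-.305])/2),0.072]);Y=np.array([.6585,-.184,.099])
print(R.T@(B-cmd)*1e3,R.T@(Y-B)*1e3,R.T@(G-Y)*1e3)
E
```

```text
[ 0.47089655 -0.01239128  0.053     ] [ 0.45264685 -0.30459016  0.022     ]
[ 0.4713638 -0.0110098  0.25     ] [ 0.45677188 -0.05079398  0.25003177]
[ -0.35241034   0.43625768 158.        ] [110.00103312 229.60984402  -7.        ] [-235.75621835   35.93605759   27.        ]
```

>>> {"method": "send_rows", "body": {
  "slide": [
    [0,0,0],
    [0,0,0],
    [0,0,0],
    [0,0,0],
    [0,0,0],
    [0,0,0],
    [0,0,0],
    [0,0,0]
  ],
  "roll": [0,0,0,0,0,0,0,0],
  "claw": [0,0,0,0,0,0,0,0]
}}

```text
t: 2.25
eef_pos: [0.4567, -0.0544, 0.25]
tool_rot: [0.0, 0.982, 0.189, 0.0]
contact_force: [0.8, -0.7, 0.0]
gripper_width: -0.001
grasp_force: 0.0
```

The command gets truncated at the row limit, and the readings jitter a little. I'll average a few of them.

```bash
cat >> h.py <<'E'
RT=np.array([[.9287,.3708,0],[.3708,-.9287,0],[0,0,-1]])
def avg(n=8):
    a=[]
    for i in range(n):bot.read_camera("top");a.append(bot.get_obs()["eef_pos"])
    print(bot.get_obs()["t"],np.mean(a,0),np.std(a,0));return np.mean(a,0)
def go(P):p=avg();print(np.round(RT.T@(np.array(P)-p)*1e3,1))
E
python3 -c "
from h import *
go([.4712,-.0115,.092])"
```

```text
2.65 [ 0.45671305 -0.05423504  0.2500084 ] [1.75259966e-05 4.04751340e-05 1.30032192e-05]
[ 29.3 -34.3 158. ]
```

Little noise when settled. Go over the brass hub.

>>> {"method": "send_rows", "body": {
  "slide": [
    [6,-7,0],
    [15,-17,0],
    [23,-27,0],
    [27,-32,0],
    [29,-34,10],
    [29,-34,30],
    [29,-34,50],
    [29,-34,60]
  ],
  "roll": [0,0,0,0,0,0,0,0],
  "claw": [0,0,0,0,0,0,0,0]
}}

```text
t: 3.32
eef_pos: [0.4696, -0.0122, 0.1874]
tool_rot: [-0.0, 0.982, 0.189, -0.002]
contact_force: [0.7, -0.6, -0.3]
gripper_width: -0.002
grasp_force: 0.0
```

>>> {"method": "send_rows", "body": {
  "slide": [
    [0,0,15],
    [0,0,35],
    [0,0,55],
    [0,0,73],
    [0,0,86],
    [0,0,94],
    [0,0,98],
    [0,0,98]
  ],
  "roll": [0,0,0,0,0,0,0,0],
  "claw": [0,0,0,0,0,0,0,0]
}}

```text
t: 3.98
eef_pos: [0.4707, -0.012, 0.0914]
tool_rot: [-0.0, 0.982, 0.189, -0.001]
contact_force: [-1.4, 0.4, 0.9]
gripper_width: -0.001
grasp_force: 0.0
```

```bash
python3 -c "
from h import *
go([.4712,-.0115,.092])
a=bot.read_camera('wrist')[:,:,::-1];s=bot.read_camera('scene')[:,:,::-1]
s=cv2.resize(s[100:270,160:340],None,fx=2.26,fy=2.26)
cv2.imwrite('pics/w2.png',np.hstack([a[:,130:400],s[:384]]))"
```

```text
4.3833 [ 0.47148091 -0.0119323   0.09256698] [1.71332936e-04 1.60637718e-05 2.28159501e-04]
[-0.1 -0.5  0.6]
```

View pics/w2.png

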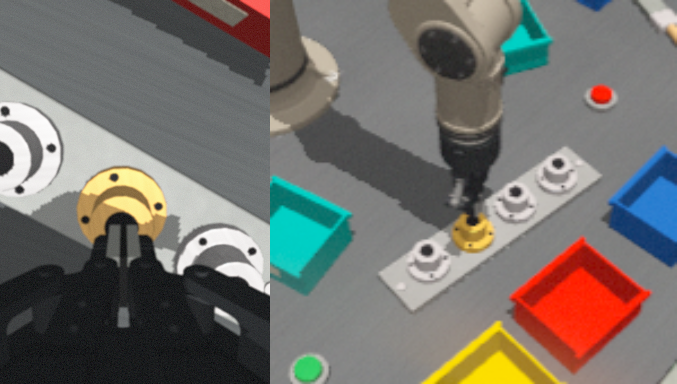

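Both views show the shut fingertips directly over the brass hub's bore, at about (122,222) in the left half and (472,218) in the right, with a gap. Hold for over 2 s.

>>> {"method": "send_rows", "body": {
  "slide": [
    [0,0,0],
    [0,0,0],
    [0,0,0],
    [0,0,0],
    [0,0,0],
    [0,0,0],
    [0,0,0],
    [0,0,0]
  ],
  "roll": [0,0,0,0,0,0,0,0],
  "claw": [0,0,0,0,0,0,0,0]
}}

```text
t: 5.15
eef_pos: [0.471, -0.0119, 0.092]
tool_rot: [0.0, 0.982, 0.189, -0.0]
contact_force: [0.4, 0.5, -0.0]
gripper_width: -0.003
grasp_force: 0.0
```

>>> {"method": "send_rows", "body": {
  "slide": [
    [0,0,0],
    [0,0,0],
    [0,0,0],
    [0,0,0],
    [0,0,0],
    [0,0,0],
    [0,0,0],
    [0,0,0]
  ],
  "roll": [0,0,0,0,0,0,0,0],
  "claw": [0,0,0,0,0,0,0,0]
}}

```text
t: 5.82
eef_pos: [0.471, -0.0119, 0.092]
tool_rot: [-0.0, 0.982, 0.189, -0.0]
contact_force: [0.1, 0.9, -0.2]
gripper_width: 0.004
grasp_force: 0.0
```

>>> {"method": "send_rows", "body": {
  "slide": [
    [0,0,0],
    [0,0,0],
    [0,0,0],
    [0,0,0],
    [0,0,0],
    [0,0,0],
    [0,0,0],
    [0,0,0]
  ],
  "roll": [0,0,0,0,0,0,0,0],
  "claw": [0,0,0,0,0,0,0,0]
}}

```text
t: 6.48
eef_pos: [0.471, -0.0119, 0.092]
tool_rot: [0.0, 0.982, 0.189, 0.0]
contact_force: [-0.4, 0.1, 0.1]
gripper_width: 0.001
grasp_force: 0.0
```

>>> {"method": "send_rows", "body": {
  "slide": [
    [0,0,0],
    [0,0,0],
    [0,0,0],
    [0,0,0],
    [0,0,0],
    [0,0,0],
    [0,0,0],
    [0,0,0]
  ],
  "roll": [0,0,0,0,0,0,0,0],
  "claw": [0,0,0,0,0,0,0,0]
}}

```text
t: 7.15
eef_pos: [0.471, -0.0119, 0.092]
tool_rot: [0.0, 0.982, 0.189, 0.0]
contact_force: [0.6, 0.2, -0.1]
gripper_width: 0.0
grasp_force: 0.0
```

>>> {"method": "send_rows", "body": {
  "slide": [
    [0,0,-10],
    [0,0,-30],
    [0,0,-50],
    [0,0,-65],
    [5,10,-75],
    [15,31,-80],
    [25,52,-80],
    [30,63,-80]
  ],
  "roll": [0,0,0,0,0,0,0,0],
  "claw": [0,0,0,0,0,0,0,0]
}}

```text
t: 7.82
eef_pos: [0.5243, -0.0612, 0.1735]
tool_rot: [0.001, 0.982, 0.188, 0.001]
contact_force: [0.6, -1.3, 0.7]
gripper_width: 0.002
grasp_force: 0.0
```

>>> {"method": "send_rows", "body": {
  "slide": [
    [5,10,0],
    [16,33,0],
    [29,60,0],
    [42,88,0],
    [55,115,0],
    [67,140,0],
    [76,159,0],
    [80,167,0]
  ],
  "roll": [0,0,0,0,0,0,0,0],
  "claw": [0,0,0,0,0,0,0,0]
}}

```text
t: 8.48
eef_pos: [0.6595, -0.187, 0.1714]
tool_rot: [0.0, 0.982, 0.188, -0.0]
contact_force: [0.3, -0.8, 0.2]
gripper_width: -0.002
grasp_force: 0.0
```

```bash
python3 -c "
from h import *
go([.6585,-.184,.097])"
```

```text
8.8833 [ 0.65802893 -0.1839819   0.17171867] [0.0006868  0.00137519 0.00036754]
[ 0.4  0.2 74.7]
```

Descend to 18 mm above the rim level and hold.

>>> {"method": "send_rows", "body": {
  "slide": [
    [0,0,8],
    [0,0,22],
    [0,0,38],
    [0,0,53],
    [0,0,65],
    [0,0,72],
    [0,0,75],
    [0,0,75]
  ],
  "roll": [0,0,0,0,0,0,0,0],
  "claw": [0,0,0,0,0,0,0,0]
}}

```text
t: 9.55
eef_pos: [0.658, -0.1846, 0.096]
tool_rot: [-0.0, 0.982, 0.189, -0.001]
contact_force: [0.2, -0.7, 0.1]
gripper_width: -0.002
grasp_force: 0.0
```

```bash
python3 -c "
from h import *
go([.6585,-.184,.097])
a=bot.read_camera('wrist')[:,:,::-1];s=bot.read_camera('scene')[:,:,::-1]
s=cv2.resize(s[160:330,160:340],None,fx=2.26,fy=2.26)
cv2.imwrite('pics/w3.png',np.hstack([a[:,100:430],s[:384]]))"
```

```text
9.95 [ 0.65891136 -0.18482692  0.09766943] [1.85644280e-04 7.05207776e-05 3.36246949e-04]
[-0.1 -0.9  0.7]
```

View pics/w3.png

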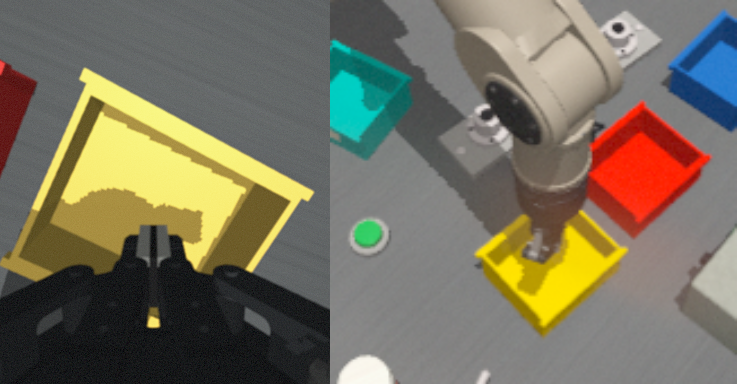

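The tips are over the bin's interior, at (152,230) in the left half. In the right half they look slightly left of centre, at (537,258), so I'll check by projecting the points.

```bash
python3 -c "
from h import *
p=bot.get_obs()['eef_pos'];print(p)
c=[.6585,-.184]
P=np.array([[*p[:2],p[2]-.019],[*c,.06],[.6045,-.1098,.06],[.7249,-.123,.06],[.5928,-.2463,.06],[.7123,-.2568,.06]])
for n in('scene','wrist'):
    m=bot.camera_model(n);T=np.array(m['camera_from_world'])
    u=cv2.projectPoints(P,cv2.Rodrigues(T[:3,:3])[0],T[:3,3],np.array(m['camera_matrix']),np.array(m['D']))[0][:,0]
    print(np.round((u-[160,160])*2.26+[330,0] if n=='scene' else u-[100,0],1).tolist())
"
```

```text
[ 0.6585725  -0.1847984   0.09728666]
[[551.4, 245.4], [551.9, 251.5], [558.5, 184.7], [626.9, 250.0], [476.4, 254.0], [545.1, 324.8]]
[[151.2, 242.2], [150.0, 228.1], [-1.9, 264.5], [84.8, 69.4], [202.9, 351.4], [309.9, 188.9]]
```

```bash
python3 -c "
from h import *
s=bot.read_camera('scene')[:,:,::-1]
s=cv2.resize(s[220:310,215:305].copy(),None,fx=6.5,fy=6.5,interpolation=cv2.INTER_CUBIC)
for q in((551.4,245.4),(551.9,251.5)):
    x=(q[0]-330)/2.26+160-215;y=q[1]/2.26+160-220
    cv2.circle(s,(int(x*6.5+3),int(y*6.5+3)),4,(255,0,255),1)
cv2.imwrite('pics/z.png',s)"
```

```text
(no output)
```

View pics/z.png

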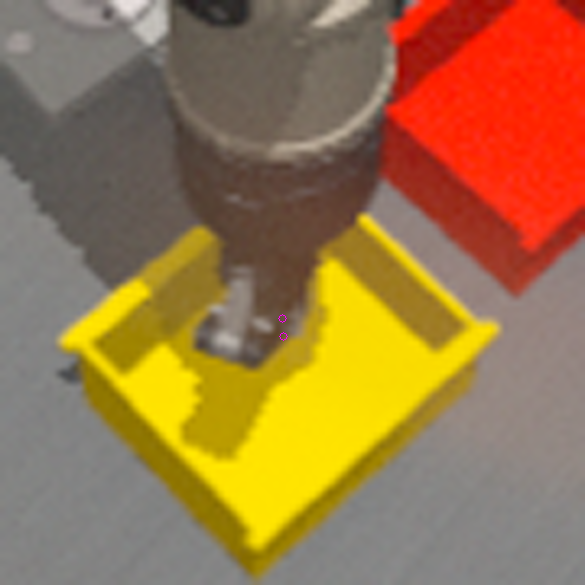

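The corners match my measured rim. The blob at lower left is the outer linkage, since the tool's y axis projects that way. The tip sits at the marked centre (282,320), so hold.

>>> {"method": "send_rows", "body": {
  "slide": [
    [0,0,0],
    [0,0,0],
    [0,0,0],
    [0,0,0],
    [0,0,0],
    [0,0,0],
    [0,0,0],
    [0,0,0]
  ],
  "roll": [0,0,0,0,0,0,0,0],
  "claw": [0,0,0,0,0,0,0,0]
}}

```text
t: 10.77
eef_pos: [0.6585, -0.1847, 0.097]
tool_rot: [-0.0, 0.982, 0.189, 0.0]
contact_force: [0.5, 0.5, 0.5]
gripper_width: -0.004
grasp_force: 0.0
```

>>> {"method": "send_rows", "body": {
  "slide": [
    [0,0,0],
    [0,0,0],
    [0,0,0],
    [0,0,0],
    [0,0,0],
    [0,0,0],
    [0,0,0],
    [0,0,0]
  ],
  "roll": [0,0,0,0,0,0,0,0],
  "claw": [0,0,0,0,0,0,0,0]
}}

```text
t: 11.43
eef_pos: [0.6585, -0.1848, 0.097]
tool_rot: [0.0, 0.982, 0.189, 0.0]
contact_force: [-0.8, 0.5, 0.0]
gripper_width: -0.003
grasp_force: 0.0
```

>>> {"method": "send_rows", "body": {
  "slide": [
    [0,0,0],
    [0,0,0],
    [0,0,0],
    [0,0,0],
    [0,0,0],
    [0,0,0],
    [0,0,0],
    [0,0,0]
  ],
  "roll": [0,0,0,0,0,0,0,0],
  "claw": [0,0,0,0,0,0,0,0]
}}

```text
t: 12.1
eef_pos: [0.6585, -0.1847, 0.097]
tool_rot: [0.0, 0.982, 0.189, 0.0]
contact_force: [0.2, -0.8, 0.3]
gripper_width: 0.003
grasp_force: 0.0
```

>>> {"method": "send_rows", "body": {
  "slide": [
    [0,0,0],
    [0,0,0],
    [0,0,0],
    [0,0,0],
    [0,0,0],
    [0,0,0],
    [0,0,0],
    [0,0,0]
  ],
  "roll": [0,0,0,0,0,0,0,0],
  "claw": [0,0,0,0,0,0,0,0]
}}

```text
t: 12.77
eef_pos: [0.6585, -0.1848, 0.097]
tool_rot: [0.0, 0.982, 0.189, 0.0]
contact_force: [0.1, -0.0, -0.1]
gripper_width: -0.004
grasp_force: 0.0
```

>>> {"method": "send_rows", "body": {
  "slide": [
    [0,0,-10],
    [0,0,-30],
    [0,0,-50],
    [0,0,-65],
    [-10,1,-75],
    [-30,4,-80],
    [-50,7,-80],
    [-60,9,-80]
  ],
  "roll": [0,0,0,0,0,0,0,0],
  "claw": [0,0,0,0,0,0,0,0]
}}

```text
t: 13.43
eef_pos: [0.6035, -0.2176, 0.1776]
tool_rot: [0.001, 0.982, 0.188, -0.001]
contact_force: [0.0, -0.2, 0.6]
gripper_width: -0.001
grasp_force: 0.0
```

>>> {"method": "send_rows", "body": {
  "slide": [
    [-10,2,0],
    [-32,5,0],
    [-60,9,0],
    [-90,14,0],
    [-120,18,0],
    [-148,23,0],
    [-168,26,0],
    [-176,27,0]
  ],
  "roll": [0,0,0,0,0,0,0,0],
  "claw": [0,0,0,0,0,0,0,0]
}}

```text
t: 14.1
eef_pos: [0.4494, -0.3078, 0.1767]
tool_rot: [0.0, 0.982, 0.187, -0.001]
contact_force: [-1.2, -0.3, 0.1]
gripper_width: -0.003
grasp_force: 0.0
```

```bash
python3 -c "
from h import *
go([.4529,-.3048,.044])"
```

```text
14.5 [ 0.45315467 -0.30526448  0.17702566] [0.00163027 0.00114296 0.00012083]
[-1.00e-01 -5.00e-01  1.33e+02]
```

Down to 3 mm above the cap, then press slowly while watching the force.

>>> {"method": "send_rows", "body": {
  "slide": [
    [0,0,15],
    [0,0,38],
    [0,0,62],
    [0,0,86],
    [0,0,106],
    [0,0,121],
    [0,0,130],
    [0,0,133]
  ],
  "roll": [0,0,0,0,0,0,0,0],
  "claw": [0,0,0,0,0,0,0,0]
}}

```text
t: 15.17
eef_pos: [0.4525, -0.3047, 0.0425]
tool_rot: [-0.001, 0.982, 0.189, -0.001]
contact_force: [-0.4, -0.3, -0.0]
gripper_width: -0.001
grasp_force: 0.0
```

>>> {"method": "send_rows", "body": {
  "slide": [
    [0,0,1],
    [0,0,2],
    [0,0,3],
    [0,0,4],
    [0,0,5],
    [0,0,6],
    [0,0,7],
    [0,0,7]
  ],
  "roll": [0,0,0,0,0,0,0,0],
  "claw": [0,0,0,0,0,0,0,0]
}}

```text
t: 15.83
eef_pos: [0.4532, -0.306, 0.0374]
tool_rot: [0.0, 0.982, 0.189, 0.001]
contact_force: [0.9, -0.1, 3.0]
gripper_width: 0.001
grasp_force: 1.7
```

>>> {"method": "send_rows", "body": {
  "slide": [
    [0,0,1],
    [0,0,2],
    [0,0,2],
    [0,0,3],
    [0,0,3],
    [0,0,3],
    [0,0,3],
    [0,0,3]
  ],
  "roll": [0,0,0,0,0,0,0,0],
  "claw": [0,0,0,0,0,0,0,0]
}}

```text
t: 16.5
eef_pos: [0.4532, -0.306, 0.0347]
tool_rot: [0.0, 0.982, 0.189, 0.0]
contact_force: [0.4, 1.0, 10.2]
gripper_width: -0.001
grasp_force: 4.9
```

The force rose past 5 N, so the button is at its stop. One more millimetre to be sure, then retreat.

>>> {"method": "send_rows", "body": {
  "slide": [
    [0,0,1],
    [0,0,1],
    [0,0,1],
    [0,0,1],
    [0,0,1],
    [0,0,1],
    [0,0,1],
    [0,0,1]
  ],
  "roll": [0,0,0,0,0,0,0,0],
  "claw": [0,0,0,0,0,0,0,0]
}}

```text
t: 17.17
eef_pos: [0.4533, -0.3061, 0.0346]
tool_rot: [0.001, 0.982, 0.189, 0.001]
contact_force: [-2.7, 1.6, 18.9]
gripper_width: 0.002
grasp_force: 9.5
```

>>> {"method": "send_rows", "body": {
  "slide": [
    [0,0,-3],
    [0,0,-8],
    [0,0,-16],
    [0,0,-30],
    [0,0,-50],
    [0,0,-75],
    [0,0,-100],
    [0,0,-120]
  ],
  "roll": [0,0,0,0,0,0,0,0],
  "claw": [0,0,0,0,0,0,0,0]
}}

```text
t: 17.83
eef_pos: [0.4519, -0.3053, 0.1544]
tool_rot: [-0.0, 0.982, 0.189, -0.0]
contact_force: [-0.7, 0.4, 0.1]
gripper_width: -0.002
grasp_force: 0.0
```

>>> {"method": "send_rows", "body": {
  "slide": [
    [0,0,-15],
    [0,0,-30],
    [0,0,-40],
    [0,0,-40],
    [0,0,-40],
    [0,0,-40],
    [0,0,-40],
    [0,0,-40]
  ],
  "roll": [0,0,0,0,0,0,0,0],
  "claw": [0,0,0,0,0,0,0,0]
}}

```text
t: 18.5
eef_pos: [0.4521, -0.3054, 0.192]
tool_rot: [-0.001, 0.982, 0.189, -0.001]
contact_force: [-0.8, 0.7, 0.2]
gripper_width: 0.001
grasp_force: 0.0
```

```bash
python3 -c "
from h import *
cv2.imwrite('pics/end.png',bot.read_camera('scene')[:,:,::-1])"
```

```text
(no output)
```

View pics/end.png

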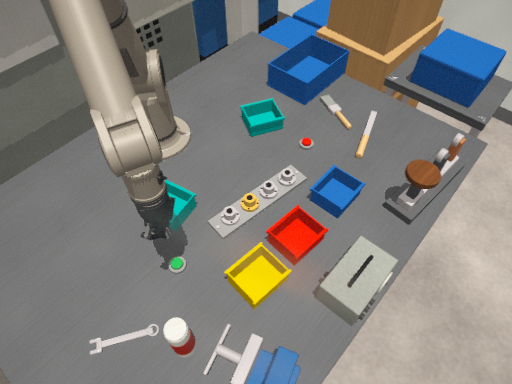

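The scene is unchanged: hubs, bins and tools are where they were, the green button (177,265) is up, and the gripper is clear above it.

```bash
python3 -c "
from station import bot
print(bot.hand_in())"
```

```text
the job is handed in; nothing more can be done
None
```

The job is handed in: the arm pointed at the brass hub and then the yellow bin for over two seconds each, pressed the green button to its stop and drew clear; the final picture shows nothing else moved.

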